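Slide the cutting tile out to its pick-up overhang

ROBOT

A 6-joint arm with a two-finger parallel gripper is mounted at the origin on the work surface. World frame = base frame: x ahead of the robot, y to its left, z up, the work surface at z = 0. Lengths are in m, angles in degrees, forces in N, time in s.
With the tool pointing down it reaches from about 0.25 to 0.8 m from the base axis. Payload 3.9 kg.
Tool frame: the origin (TCP) lies midway between the tips of the shut fingers; the grasp point (between the pads) lies 19 mm behind it; y points along the fingers, x is the direction in which the jaws open and shut, and the axes are right-handed (so a half turn about y gives the same grasp; the last joint's range is limited). The gripper opens to 85 mm and grips with 20 to 120 N. Pads are 22 mm wide; open, the fingers measure 114 mm over their backs; the gripper's body (76 mm by 85 mm) begins 54 mm behind the grasp point. The pads swing forward as they close: fully open they stand 13 mm farther back than shut.
Start: joints at [0, 14.897, -7.913, 67.191, 0, 90], TCP at [0.525, -0, 0.231] pointing down, gripper open.
Joint ranges: [-159.42, 159.42], [-47.68, 98.78], [-73.54, 78.23], [-108.79, 121.32], [-90, 84.71], [-180, 180]. Speed limits (degrees/s): [147.25, 147.25, 180, 180, 180, 180].

INTERFACE

Orientations are given as [roll, pitch, yaw] about the fixed x, y, z axes, in that order (R = Rz(yaw) Ry(pitch) Rx(roll)).
In Python, from cell import bot, snapshot gives the robot as it stands.
- The arm moves only by the shell command python3 -m crank 'ROWS' [FORCE]. ROWS is a JSON object of lists of equal length, an entry for each row: "linear": the shift along the tool's x, y, z in m, a list of three; "spin": the turn about the tool's y in degrees; "jaw": the closure, from -1 (fully open) to 1 (shut). A call has 1 to 5 rows; each row shifts and turns the commanded pose from where the row before left it, along the tool's axes as they then stand; what a row does not reach is not made up. A row lasts 1/10 s, in which the tool goes at most 50 mm and 8.59 degrees, less where a joint would pass 70% of its speed; a pose out of reach is approached as far as the arm can. A call is refused whole if a number of a shift passes 0.05 or a number of a turn 8.59, either way. A call with a gripper value outside its range is refused whole. The fingers move at their own pace and stop on an object; FORCE is the grip in N (left out, the last holds). Time passes only in rows, so rows that do not move let the fingers close. It gives the time, the measured TCP pose, the force and the opening at its end, in the units of the state.
- bot.get_state(): the state, without advancing time (a new reading comes with each control period).
- snapshot(name): name is "scene" or "side" or "wrist"; returns a dict with "pixels" (480x640x3 uint8, red, green, blue), "range_z" (480x640 float32, m along the optical axis (not along the pixel's ray), 0 where there is no reading), "vertical_fov" (degrees; the focal length in pixels is half the picture's height over the tangent of half this angle, whatever the lens; pixels are square), "cx", "cy" (the principal point, pixels), "extrinsics" (4x4, takes a point from camera to world coordinates); the wrist camera has in their place "mount" (4x4, takes a point from camera to tool coordinates, whose origin is the TCP and whose axes are the tool frame's). Camera axes: x right, y up, looking along -z (the intrinsics and any distortion apply to the point x, -y, -z); pixel columns grow to the right and rows downward; lengths in m; the calibration is good to about 2 mm. A picture is of the moment at which its call begins: read the wrist's pose just before it.
- bot.hand_in(): hands the job in, once; it reports no verdict.
The state is a dict: "time_s": time; "qpos": joint angles; "joint_velocities": joint speeds; "effort": joint torques, N m; "position": TCP position; "orientation": TCP orientation; "force": force on the tool from outside, world axes, zero at the start; "ft_torque": the same for the moment, N m; "width": opening from 0.0 (shut) to 1.0 (fully open).
Only numpy, scipy, OpenCV 4.12 (cv2) and the standard library are available. Lean on these libraries where they do the work, as an engineer would, in place of code of your own. Each camera call takes 0.05 s, during which the arm holds its last target.

TASK

Push the white tile with the fingertips so that it slides along the grey platform and out over the yellow edge, green-banded end first, and stop when the edge lies under the green band across the tile's whole width, so a colleague can take it by the free end. Slide it steadily, never lifting, tipping, carrying or flicking it, and do not disturb the flask, jar or burner. Leave it lying still and flat on the platform and move clear.

Things in the scene. Friction and masses are not known exactly. Their poses are not given: they have to be found in the camera images.
- tile: loose white ceramic tile, 140 (x) x 90 (y) x 8 (z) mm, about 0.24 kg, lying flat on the platform. Origin at the centre of its underside, z up. Its +x points to the end that is to overhang, which starts roughly facing the yellow edge. A green band 16 mm wide runs across it, x = +29 to +45 mm from the origin (so 41 to 25 mm back from the +x end). Too wide and thin to be picked up as it lies
- band_left (a point): midline of the green band at the tile's left (+y) side, on the tile's top: (37, 45, 8) mm in the tile's frame; axes as the tile's
- band_right (a point): midline of the green band at the tile's right (-y) side, on the tile's top: (37, -45, 8) mm in the tile's frame; axes as the tile's
- platform: fixed flat-topped platform: its grey top is 360 (x) x 320 (y) mm and lies 60 mm above the bench (top slab 12 mm thick, on a plinth 30 mm further in all round). Origin at the centre of its underside on the bench, z up. Its +x side ends in the yellow edge: a flush yellow strip 6 mm wide, whose outer side at x = +180 mm is the platform's edge; the tile slides in +x
- rim (a point): middle of the platform's yellow upper edge: (180, 0, 60) mm in the platform's frame, same axes: x points straight out over the edge, y runs along the edge
- flask: small conical glass flask with foil cap, 48 mm across the foot, 66 mm tall, loose, on the platform to one side of the tile's path; origin at the centre of its underside. Not to be disturbed
- jar: glass culture jar with white lid, 51 mm across, 63 mm tall, loose, on the platform on the other side of the tile's path; origin at the centre of its underside. Not to be disturbed
- burner: squat glass spirit burner with brass collar, unlit, 68 mm across, 66 mm tall, loose, on the bench beyond the yellow edge; origin at the centre of its underside. Not to be disturbed
Not all that is in view belongs to the job. Of the things like the tile, leave any that is pink; of the rest the larger one is meant.

How it is judged (in metres and radians):
At the end, for the whole second after the job is handed in: Band midline within 9 mm of the yellow edge at both sides of the tile; tile flat and still on the platform (within 3 mm of its top, tilt under 0.04 rad, within 100 mm of the edge's middle sideways); flask, jar and burner upright (0.15 rad), within 15 mm of where they were (x of band_left in the frame of rim between -0.009 and 0.009 m and x of band_right in the frame of rim between -0.009 and 0.009 m and y of tile in the frame of rim between -0.1 and 0.1 m and z of tile in the frame of rim between -0.003 and 0.003 m and angle between tile's own z axis and vertical below 0.04 rad and linear speed of tile below 0.01 m/s and angular speed of tile below 0.1 rad/s and distance of each of flask, jar, burner from where it was at the start of the episode below 0.015 m and angle between each of flask, jar, burner's own z axis and vertical below 0.15 rad); the robot touches nothing.
It fails at once if the tile is lifted or carried (more than 8 mm off the platform's top) (z of tile in the frame of rim above 0.008 m).
It fails at once if the tile tips or falls off (tilt over 0.12 rad) (angle between tile's own z axis and vertical above 0.12 rad).
It fails at once if the tile is flicked (faster than 0.4 m/s) (linear speed of tile above 0.4 m/s).
It fails at once if the flask, jar or burner is moved more than 15 mm or tipped (distance of any of flask, jar, burner from where it was at the start of the episode above 0.015 m or angle between any of flask, jar, burner's own z axis and vertical above 0.15 rad).
It also fails if it takes over 42 s, if anything falls off the work surface, if the arm or the gripper's body presses on something with over 40 N, if the wrist force passes 120 N, or if a joint passes its speed limit or range.

## Working session

There is one attempt and no reset: what is moved stays moved. The work goes in short steps, Python scripts to look and compute and a shell command to move; the robot and the scene stay as the last step left them, time stands still between calls to the robot, and variables do not carry over. Pictures are saved under pics/ and viewed, and the job is handed in when it is done.

```bash
mkdir -p pics; ls; python3 - <<'E'
from cell import bot, snapshot
import cv2, numpy as np
print(bot.get_state())
for n in ["scene","side","wrist"]:
    s=snapshot(n); cv2.imwrite(f"pics/{n}0.png",s["pixels"][:,:,::-1])
    print(n,{k:v for k,v in s.items() if k not in("pixels","range_z")})
    np.savez(f"pics/{n}0.npz",**{k:np.array(v) for k,v in s.items()})
E
```

```text
pics
{'time_s': 0.0, 'qpos': array([ 5.84045197e-04,  1.49355757e+01, -7.98590420e+00,  6.71934062e+01,
        1.29633139e-03,  8.99998436e+01]), 'joint_velocities': array([-0.07194788, -0.00576593, -0.05416981, -0.06827907, -0.05009386,
        0.00703285]), 'effort': array([-3.22425103e-04, -4.05677426e+01,  2.53926122e+01,  1.89446745e-02,
       -4.02533055e-05,  2.61086342e-05]), 'position': array([5.24293182e-01, 1.25935191e-05, 2.30465432e-01]), 'orientation': array([-8.99987034e+01,  1.14886167e-01,  7.40416892e-04]), 'force': array([ 0.17687394, -0.52933502,  0.15070895]), 'ft_torque': array([ 0.02622457, -0.04379604, -0.00938715]), 'width': 1.0029601178611725}
scene {'vertical_fov': 42.564710025071165, 'cx': 316.90813865118974, 'cy': 244.95519162036294, 'extrinsics': array([[-0.86264287, -0.35858604,  0.35673987,  0.99267326],
       [ 0.50575514, -0.60077045,  0.61910145,  0.49687456],
       [-0.00768236,  0.71448647,  0.69960707,  0.77696458],
       [ 0.        ,  0.        ,  0.        ,  1.        ]])}
side {'vertical_fov': 48.96549094727286, 'cx': 323.39930998372546, 'cy': 238.11740724230856, 'extrinsics': array([[-0.80323006,  0.28567082, -0.52269843,  0.11548321],
       [-0.59559248, -0.39922165,  0.69705931,  0.57801942],
       [-0.00954303,  0.87121424,  0.49081022,  0.54900409],
       [ 0.        ,  0.        ,  0.        ,  1.        ]])}
wrist {'vertical_fov': 58.9848360552639, 'cx': 315.79893888936783, 'cy': 231.81242160931308, 'mount': array([[ 9.99999403e-01, -4.18150559e-04,  1.00969540e-03,
        -6.17030053e-04],
       [ 1.08880493e-03,  3.01723847e-01, -9.53394742e-01,
        -1.42033492e-01],
       [ 9.40133655e-05,  9.53395272e-01,  3.01724122e-01,
         7.68402639e-02],
       [ 0.00000000e+00,  0.00000000e+00,  0.00000000e+00,
         1.00000000e+00]])}
```

View pics/scene0.png

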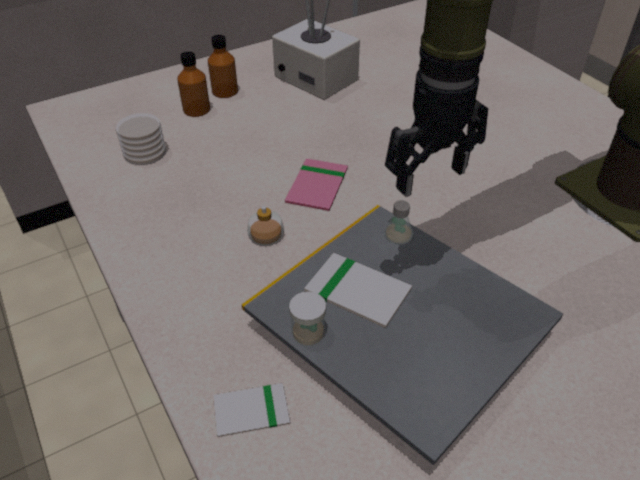

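View pics/side0.png

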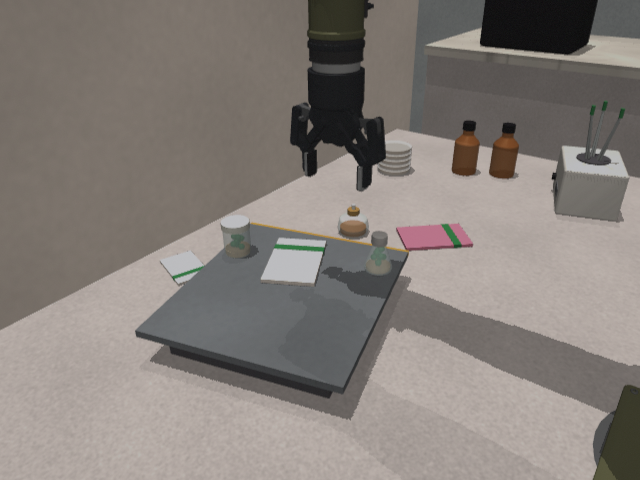

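View pics/wrist0.png

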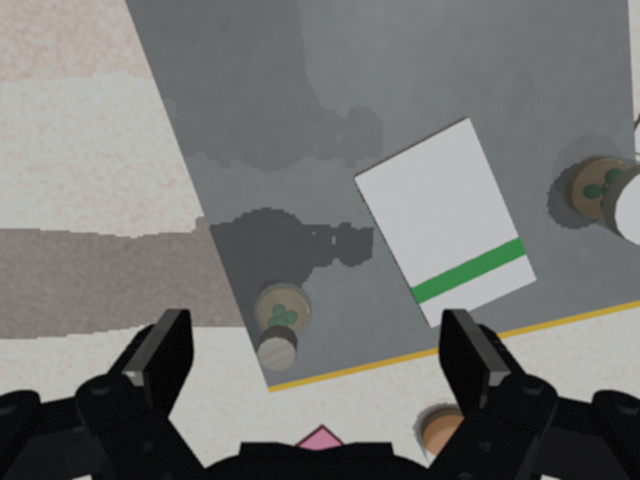

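```bash
cat > h.py <<'E'
import numpy as np, cv2
from scipy.spatial.transform import Rotation as Ro
from cell import bot, snapshot
def load(n):
    st=bot.get_state(); s=snapshot(n)
    if n=="wrist":
        T=np.eye(4);T[:3,:3]=Ro.from_euler('xyz',st["orientation"],degrees=True).as_matrix();T[:3,3]=st["position"]
        s["E"]=T@s["mount"]
    else: s["E"]=s["extrinsics"]
    return s
def cast(s,uv,z):
    uv=np.atleast_2d(uv).astype(float); f=240/np.tan(np.radians(s["vertical_fov"]/2))
    d=np.c_[(uv[:,0]-s["cx"])/f,-(uv[:,1]-s["cy"])/f,-np.ones(len(uv))]
    w=d@s["E"][:3,:3].T; o=s["E"][:3,3]
    return o+w*((z-o[2])/w[:,2])[:,None]
def masks(s):
    hsv=cv2.cvtColor(s["pixels"],cv2.COLOR_RGB2HSV); H,S,V=cv2.split(hsv)
    green=((H>60)&(H<85)&(S>130)).astype(np.uint8)
    yel=((H>15)&(H<30)&(S>140)&(V>90)).astype(np.uint8)
    return hsv,green,yel
def tilequad(s,near=None,zt=0.068):
    """min-area/approx quad of platform tile: white+green region on platform"""
    hsv,g,y=masks(s); H,S,V=cv2.split(hsv)
    w=((S<40)&(V>125)).astype(np.uint8)|g
    return w,g,y
E
python3 - <<'E'
from h import *
for n in ["scene","side","wrist"]:
    s=load(n); w,g,y=tilequad(s)
    cv2.imwrite(f"pics/m_{n}.png",np.vstack([cv2.resize(m*255,(320,240)) for m in(w,g+0*w,y)]))
    hsv=masks(s)[0]
    for nm,m in(("g",g),("y",y),):
        k,l,st,c=cv2.connectedComponentsWithStats(m)
        print(n,nm,[(st[i].tolist()) for i in range(1,k) if st[i,4]>60])
    if n=="scene": print(hsv[290,370],hsv[290,320],hsv[410,240],hsv[300,420])
    if n=="side": print(hsv[265,290],hsv[250,345])
    if n=="wrist": print(hsv[200,430],hsv[100,300])
E
cd pics; python3 -c "
import cv2,numpy as np
cv2.imwrite('mm.png',np.hstack([cv2.imread(f'm_{n}.png') for n in('scene','side','wrist')])[:600,:])" ; python3 -c "
import cv2;i=cv2.imread('mm.png');cv2.imwrite('mm2.png',cv2.resize(i,(800,500)))"
```

```text
scene g [[302, 166, 42, 10, 131], [320, 259, 34, 40, 349], [264, 386, 12, 41, 259]]
scene y [[242, 205, 137, 102, 391], [258, 209, 13, 8, 67]]
[135   7 148] [ 81  14 131] [135  10 148] [113  12  83]
side g [[442, 225, 18, 22, 127], [275, 245, 49, 6, 144]]
side y []
[120   3 190] [105   9 110]
wrist g [[411, 238, 113, 64, 1827]]
wrist y [[497, 301, 143, 38, 656], [269, 348, 170, 43, 751]]
[105   3 189] [ 96  11 114]
```

View pics/mm2.png

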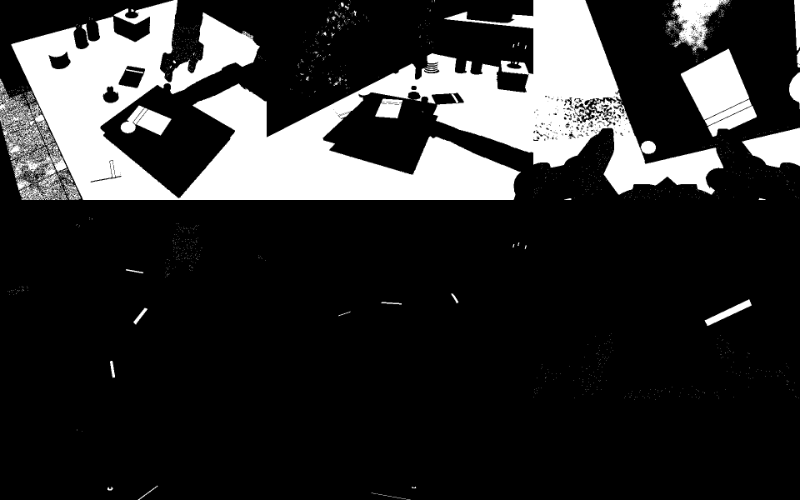

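```bash
cat >> h.py <<'E'
def line(P):
    c=P[:,:2].mean(0); u,sv,v=np.linalg.svd(P[:,:2]-c,full_matrices=False)
    r=(P[:,:2]-c)@v[1]; k=abs(r)<2.5*r.std()+1e-4
    c=P[k,:2].mean(0); u,sv,v=np.linalg.svd(P[k,:2]-c,full_matrices=False)
    return c,v[0],(P[k,:2]-c)@v[1]
def yline(s):
    m=masks(s)[2]; v,u=np.nonzero(m); P=cast(s,np.c_[u,v],0.06)
    k=abs(P[:,0]-.55)<.3
    c,d,r=line(P[k])
    if d[0]<0:d=-d
    return c,d,r.std()
def band(s,thr=None):
    g=masks(s)[1]; k,l,st,ct=cv2.connectedComponentsWithStats(g)
    best=None
    for i in range(1,k):
        if st[i,4]<60: continue
        v,u=np.nonzero(l==i); P=cast(s,np.c_[u,v],.068)
        c,(w,h),a=cv2.minAreaRect((P[:,:2]*1000).astype(np.float32))
        bx=cv2.boxPoints((c,(w,h),a))
        print("band",np.round(c,1),np.round((w,h),1),round(a,1),'centroid',(P.mean(0)*1000).round(1))
def tile(s,V0=150):
    hsv,g,y=masks(s); V=hsv[...,2];S=hsv[...,1]
    w=((S<40)&(V>V0)).astype(np.uint8)|g
    w=cv2.morphologyEx(w,cv2.MORPH_CLOSE,np.ones((5,5),np.uint8))
    k,l,st,ct=cv2.connectedComponentsWithStats(w)
    for i in range(1,k):
        if 3000<st[i,4]<60000 and (g[l==i].sum()>100):
            cs,_=cv2.findContours((l==i).astype(np.uint8),cv2.RETR_EXTERNAL,cv2.CHAIN_APPROX_NONE)
            P=cast(s,cs[0][:,0],.068)[:,:2]*1000
            c,(a,b),an=cv2.minAreaRect(P.astype(np.float32))
            print("tile",np.round(c,1),np.round((a,b),1),round(an,2)); print(np.round(cv2.boxPoints((c,(a,b),an)),1).tolist())
E
python3 - <<'E'
from h import *
for n in ["wrist","scene","side"]:
    s=load(n); print(n)
    band(s); tile(s)
    try:
        c,d,r=yline(s); print("edge",c*1000,d,np.degrees(np.arctan2(d[1],d[0])),r*1000)
    except Exception as e: print(e)
s=load("scene")
E
python3 - <<'E'
# objects: pick foot pixels by eye
from h import *
s=load("wrist")
for n,uv,z in[("flask foot",(284,308),.06),("platcorner",(270,391),.06),("jarfoot",(600,190),.06)]: print(n,cast(s,uv,z).round(4))
s=load("scene")
for n,uv,z in[("flask foot",(399,232),.06),("jar foot",(309,328),.06),("burner",(266,236),.005),("corner",(377,209),.06),("corner",(243,306),.06),("corner",(437,462),.06),("corner",(560,315),.06)]: print(n,cast(s,uv,z).round(4))
s=load("side")
for n,uv,z in[("flask foot",(379,265),.06),("jar foot",(237,247),.06),("burner",(353,230),.005),("corner",(408,251),.06),("corner",(235,223),.06)]: print(n,cast(s,uv,z).round(4))
E
```

```text
wrist
band [640.3 -51.3] [89.  13.3] 28.3 centroid [641.2 -50.8  68. ]
tile [622.8 -18.6] [ 89.3 139.2] 28.35
[[550.4000244140625, 21.5], [616.5999755859375, -101.0], [695.2000122070312, -58.599998474121094], [629.0, 63.900001525878906]]
edge [ 638.63860267 -123.45344669] [0.96361853 0.26728137] 15.502556623997325 1.2391483070834794
scene
band [ 521.3 -297.1] [ 9.1 80.7] 42.8 centroid [ 521.4 -297.2   68. ]
band [641.7 -52. ] [90.2 12.8] 28.2 centroid [642.2 -51.8  68. ]
band [834.8  94.7] [59.5  8.3] 70.9 centroid [835.   95.5  68. ]
edge [ 652.72364872 -141.85544656] [0.94428846 0.32911898] 19.2153097567298 46.787179377605874
side
band [ 440.2 -253.5] [12.8 81.8] 40.7 centroid [ 439.2 -252.3   68. ]
band [643.4 -52.5] [88.5 10.3] 28.2 centroid [643.1 -52.5  68. ]
edge [ 640.60896302 -144.63943772] [0.95303036 0.3028748 ] 17.630352116400896 45.10928714191456
flask foot [[ 0.4979 -0.088   0.06  ]]
platcorner [[ 0.4838 -0.1691  0.06  ]]
jarfoot [[0.7373 0.0107 0.06  ]]
flask foot [[ 0.4915 -0.0933  0.06  ]]
jar foot [[0.7248 0.0062 0.06  ]]
burner [[ 0.6668 -0.2538  0.005 ]]
corner [[ 0.49   -0.1615  0.06  ]]
corner [[ 0.7898 -0.081   0.06  ]]
corner [[0.6928 0.2644 0.06  ]]
corner [[0.3924 0.1756 0.06  ]]
flask foot [[ 0.5016 -0.0963  0.06  ]]
jar foot [[0.7458 0.0029 0.06  ]]
burner [[ 0.6641 -0.2605  0.005 ]]
corner [[ 0.4837 -0.1673  0.06  ]]
corner [[ 0.8166 -0.0631  0.06  ]]
```

```bash
python3 -m crank '{"linear":[[0.017,0,0.0235],[0.017,0,0.0235],[0.017,0,0.0235],[0,0,0],[0,0,0]],"spin":[0,0,0,-7,-7],"jaw":[-0.2,-0.2,-0.2,-0.2,-0.2]}' 20
python3 -m crank '{"linear":[[0,0.025,0],[0,0.03,0],[0,0.03,0],[0,0.03,0],[0,0,0]],"spin":[-7,-7.3,0,0,0],"jaw":[-0.2,-0.2,-0.2,-0.2,-0.2]}'
```

```text
time_s: 1.15
position: [0.5765, 0.0714, 0.231]
orientation: [-90.0, 0.0, 14.4]
force: [0.1, -0.8, -0.5]
width: 0.602
time_s: 1.65
position: [0.5724, 0.07, 0.1122]
orientation: [-89.8, 0.5, 28.3]
force: [-0.4, 0.6, -0.2]
width: 0.6
```

```bash
python3 -m crank '{"linear":[[0,0.02,0],[0,0.015,0],[0,0.01,0],[0,0,0]],"spin":[0,0,0,0],"jaw":[-0.2,-0.2,-0.2,-0.2]}'
python3 - <<'E'
from h import *
st=bot.get_state();print(st['position'],st['orientation'],st['force'])
a=load("wrist");b=load("side")
band(a);tile(a)
try: print(yline(a))
except Exception as e: print(e)
cv2.imwrite("pics/w1.png",a["pixels"][:,:,::-1]);cv2.imwrite("pics/s1.png",cv2.resize(b["pixels"][150:350,170:420,::-1],None,fx=3,fy=3,interpolation=cv2.INTER_CUBIC))
E
```

```text
time_s: 2.05
position: [0.5757, 0.0704, 0.0711]
orientation: [-90.0, 0.1, 28.3]
force: [-1.0, -0.5, 0.8]
width: 0.6
[0.57565044 0.07044044 0.07110226] [-8.99773717e+01  6.31946356e-02  2.82981191e+01] [-1.04989385 -0.49009812  0.76252128]
index 1 is out of bounds for axis 0 with size 0h.py:27: RuntimeWarning: Mean of empty slice.
  c=P[:,:2].mean(0); u,sv,v=np.linalg.svd(P[:,:2]-c,full_matrices=False)
  ret = um.true_divide(
```

View pics/w1.png

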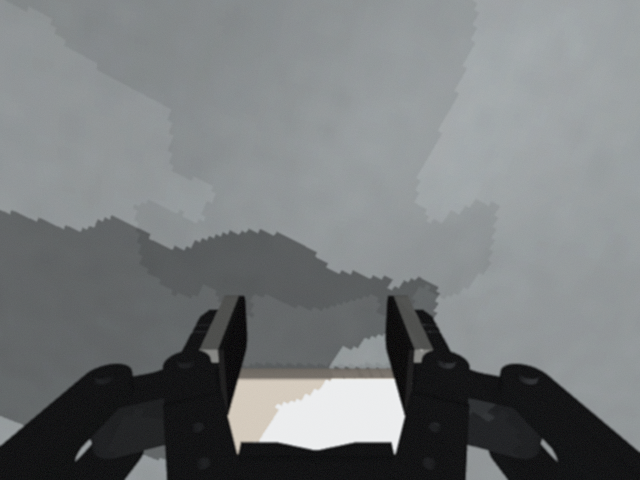

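View pics/s1.png

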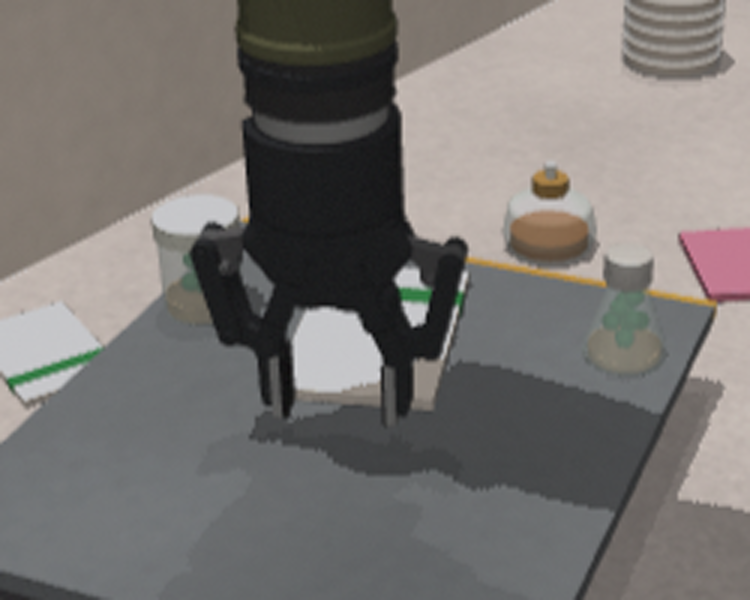

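```bash
python3 -m crank '{"linear":[[0,0.005,0],[0,0.004,0],[0,0,0]],"spin":[0,0,0],"jaw":[-0.2,-0.2,-0.2]}'
for i in 1 ; do python3 -m crank '{"linear":[[0,0.002,0],[0,0,0]],"spin":[0,0],"jaw":[-0.2,-0.2]}'; done
python3 - <<'E'
from h import *
b=load("side")
cv2.imwrite("pics/s2.png",cv2.resize(b["pixels"][240:320,230:330,::-1],None,fx=7,fy=7,interpolation=cv2.INTER_CUBIC))
E
```

```text
time_s: 2.45
position: [0.5757, 0.0705, 0.062]
orientation: [-90.0, 0.0, 28.3]
force: [-0.2, -0.3, 0.8]
width: 0.598
time_s: 2.65
position: [0.5759, 0.0705, 0.0601]
orientation: [-90.0, 0.0, 28.3]
force: [0.4, 0.0, 0.6]
width: 0.603
```

View pics/s2.png

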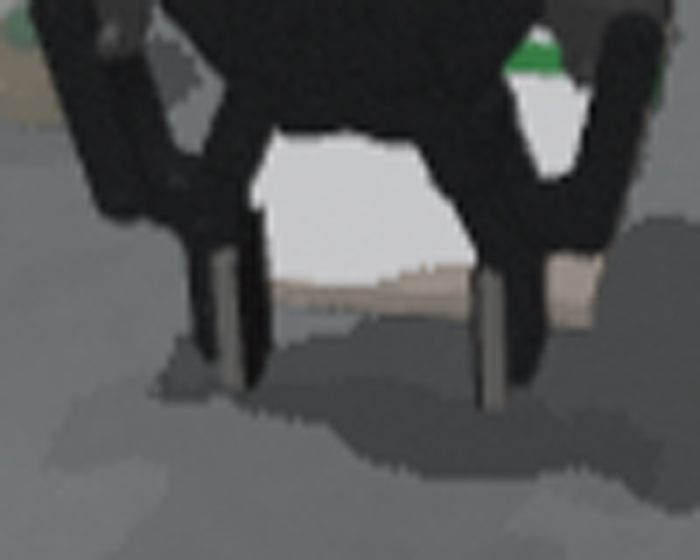

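```bash
python3 -m crank '{"linear":[[0,0.0015,0],[0,0,0]],"spin":[0,0],"jaw":[-0.2,-0.2]}'
python3 -m crank '{"linear":[[0,0.0015,0],[0,0,0]],"spin":[0,0],"jaw":[-0.2,-0.2]}'
```

```text
time_s: 2.9
position: [0.5759, 0.0705, 0.0587]
orientation: [-90.0, 0.0, 28.3]
force: [0.2, 0.9, -0.6]
width: 0.6
time_s: 3.1
position: [0.5758, 0.0705, 0.0571]
orientation: [-90.0, 0.0, 28.3]
force: [-0.7, 0.0, -0.7]
width: 0.602
```

```bash
python3 -m crank '{"linear":[[0,0.001,0],[0,0,0]],"spin":[0,0],"jaw":[-0.2,-0.2]}'
```

```text
time_s: 3.3
position: [0.576, 0.0705, 0.0568]
orientation: [-90.0, -0.0, 28.3]
force: [-0.5, -0.0, 3.8]
width: 0.599
```

```bash
python3 -m crank '{"linear":[[0,0.001,0],[0,0,0]],"spin":[0,0],"jaw":[-0.2,-0.2]}'
```

```text
time_s: 3.5
position: [0.5761, 0.0705, 0.0567]
orientation: [-90.0, -0.0, 28.3]
force: [-2.8, 0.4, 10.2]
width: 0.598
```

```bash
python3 -m crank '{"linear":[[0,-0.004,0],[0,0,-0.005],[0,0,-0.005],[0,0,-0.004],[0,0,0]],"spin":[0,0,0,0,0],"jaw":[-0.2,-0.2,-0.2,-0.2,-0.2]}'
python3 -m crank '{"linear":[[0,0,-0.002],[0,0,-0.002],[0,0,0]],"spin":[0,0,0],"jaw":[-0.2,-0.2,-0.2]}'
```

```text
time_s: 4.0
position: [0.5829, 0.0574, 0.0589]
orientation: [-90.0, 0.0, 28.2]
force: [0.3, -0.0, 0.8]
width: 0.6
time_s: 4.3
position: [0.5846, 0.0545, 0.0592]
orientation: [-90.0, -0.0, 28.3]
force: [1.0, 0.0, -0.2]
width: 0.601
```

```bash
python3 -m crank '{"linear":[[0,0,-0.002],[0,0,-0.002],[0,0,0]],"spin":[0,0,0],"jaw":[-0.2,-0.2,-0.2]}'
python3 - <<'E'
from h import *
b=load("scene");band(b)
E
```

```text
time_s: 4.6
position: [0.5863, 0.0512, 0.0593]
orientation: [-90.0, 0.0, 28.3]
force: [-0.9, 1.2, -1.1]
width: 0.603
band [ 521.4 -297. ] [ 9.1 80.7] 43.0 centroid [ 521.2 -296.8   68. ]
band [642.  -53.8] [89.6 12.7] 28.3 centroid [642.7 -53.4  68. ]
band [834.8  95. ] [59.5  8.2] 70.9 centroid [835.1  95.7  68. ]
```

```bash
python3 -m crank '{"linear":[[0.0022,0,-0.005],[0.0022,0,-0.005],[0.0022,0,-0.005],[0.0022,0,-0.005],[0,0,0]],"spin":[1.6,1.6,1.6,1.6,0],"jaw":[-0.2,-0.2,-0.2,-0.2,-0.2]}'
python3 - <<'E'
from h import *
b=load("scene");band(b)
E
```

```text
time_s: 5.15
position: [0.6041, 0.0361, 0.0593]
orientation: [-90.1, -0.0, 21.8]
force: [0.4, 0.4, 0.7]
width: 0.605
band [ 521.4 -297.1] [ 9.  80.7] 43.0 centroid [ 521.  -296.8   68. ]
band [649.  -74.5] [93.  12.9] 22.0 centroid [650.5 -74.   68. ]
band [834.8  94.8] [59.8  8.2] 70.9 centroid [835.   95.5  68. ]
```

```bash
python3 -m crank '{"linear":[[0.0022,0,-0.005],[0.0022,0,-0.005],[0.0022,0,-0.005],[0.0022,0,-0.005],[0,0,0]],"spin":[1.6,1.6,1.6,1.5,0],"jaw":[-0.2,-0.2,-0.2,-0.2,-0.2]}'
python3 - <<'E'
from h import *
b=load("scene");band(b);cv2.imwrite("pics/c3.png",b["pixels"][:,:,::-1])
b=load("side");band(b)
cv2.imwrite("pics/s3.png",cv2.resize(b["pixels"][150:350,170:420,::-1],None,fx=3,fy=3,interpolation=cv2.INTER_CUBIC))
E
```

```text
time_s: 5.7
position: [0.6188, 0.0202, 0.0593]
orientation: [-90.1, -0.0, 15.5]
force: [-0.0, 1.1, 0.8]
width: 0.602
band [ 521.4 -297. ] [ 9.2 80.7] 43.0 centroid [ 521.3 -297.    68. ]
band [652.  -94.7] [92.2 13.8] 16.6 centroid [652.9 -94.4  68. ]
band [834.7  94.7] [59.5  8.2] 70.8 centroid [835.   95.4  68. ]
band [ 440.4 -253.4] [12.5 81.8] 40.7 centroid [ 439.2 -252.2   68. ]
```

View pics/c3.png

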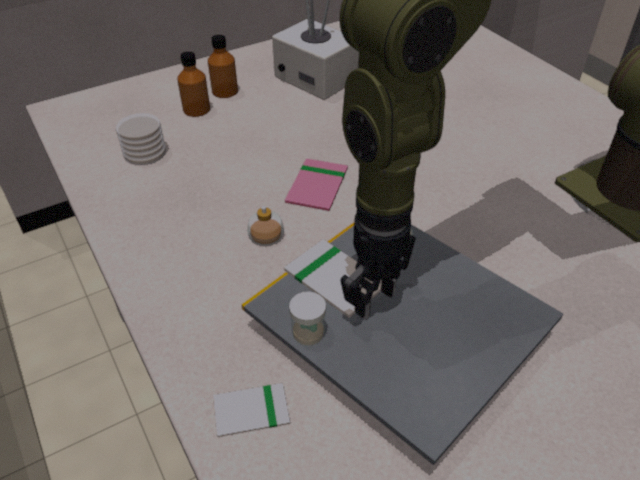

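View pics/s3.png

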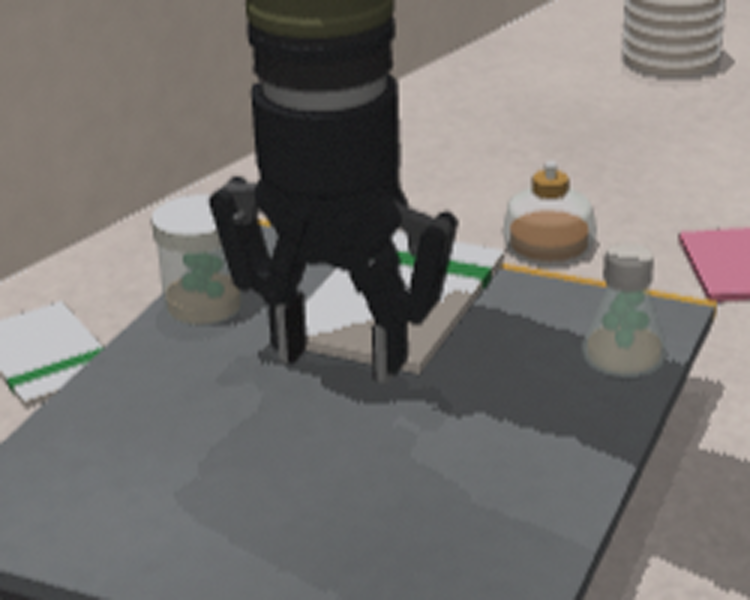

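```bash
python3 -m crank '{"linear":[[0,0,-0.005],[0,0,-0.005],[0,0,-0.005],[0,0,-0.005],[0,0,0]],"spin":[0,0,0,0,0],"jaw":[-0.2,-0.2,-0.2,-0.2,-0.2]}'
cat >> h.py <<'E'
C0=np.array([.6387,-.1235]);N=np.array([.2673,-.9636]);D=np.array([.9636,.2673])
def rel(s):
    """yellow strip midline & green band midline in edge frame (mm), per side"""
    _,g,y=masks(s); R=[]
    for m,z in((y,.06),(g,.068)):
        v,u=np.nonzero(m); P=cast(s,np.c_[u,v],z)[:,:2]-C0; q=np.c_[P@D,P@N]*1000
        k=(abs(q[:,0])<(170 if z<.065 else 75))&(abs(q[:,1])<(10 if z<.065 else 60)); q=q[k]
        if len(q)<30: R.append(None);print("few");continue
        for _ in range(3):
            p=np.polyfit(q[:,0],q[:,1],1); r=q[:,1]-np.polyval(p,q[:,0]); q=q[abs(r)<max(2.5*r.std(),1)]
        R.append(p);print("n=",len(q),"y range",q[:,0].min().round(1),q[:,0].max().round(1),"at0",p[1].round(2),"slope deg",np.degrees(np.arctan(p[0])).round(2),"sd",r.std().round(2))
    if R[0] is not None and R[1] is not None:
        for Y in(-45,0,45): print(Y,"band-outer edge:",(np.polyval(R[1],Y)-np.polyval(R[0],Y)-3).round(2))
E
python3 - <<'E'
from h import *
for n in("scene","side"):
    b=load(n);print(n);rel(b)
E
```

```text
time_s: 6.3
position: [0.6237, 0.0008, 0.0593]
orientation: [-90.1, -0.0, 15.5]
force: [0.4, 0.4, 0.0]
width: 0.602
scene
n= 173 y range -68.8 158.0 at0 1.91 slope deg -0.07 sd 1.31
n= 311 y range -24.5 66.8 at0 -4.18 slope deg -0.27 sd 3.6
-45 band-outer edge: -8.93
0 band-outer edge: -9.09
45 band-outer edge: -9.25
side
n= 60 y range -159.4 129.2 at0 1.34 slope deg 0.07 sd 1.11
n= 47 y range -24.5 33.4 at0 -4.03 slope deg 0.94 sd 3.03
-45 band-outer edge: -9.06
0 band-outer edge: -8.37
45 band-outer edge: -7.68
```

```bash
python3 -m crank '{"linear":[[0,0,-0.003],[0,0,-0.003],[0,0,-0.002],[0,0,0],[0,0,0]],"spin":[0,0,0,0,0],"jaw":[-0.2,-0.2,-0.2,-0.2,-0.2]}'
python3 -m crank '{"linear":[[0,0,0.004],[0,0,0.006],[0,0,0.01],[0,0,0],[0,-0.02,0]],"spin":[0,0,0,0,0],"jaw":[-0.2,-0.2,-0.2,-0.2,-0.2]}'
python3 -m crank '{"linear":[[0,-0.04,0],[0,-0.04,0],[0,-0.04,0],[0,-0.04,0],[0,0,0]],"spin":[0,0,0,0,0],"jaw":[-0.2,-0.2,-0.2,-0.2,-0.2]}'
python3 - <<'E'
from h import *
for n in("scene","side","wrist"):
    b=load(n);print(n);rel(b);cv2.imwrite(f"pics/{n}4.png",b["pixels"][:,:,::-1])
    if n=="wrist": tile(b);band(b)
E
```

```text
time_s: 6.9
position: [0.6257, -0.0062, 0.0593]
orientation: [-90.0, -0.0, 15.6]
force: [0.0, -0.3, -0.1]
width: 0.598
time_s: 7.4
position: [0.6175, 0.014, 0.0769]
orientation: [-89.9, 0.3, 15.7]
force: [-0.9, -0.1, 0.3]
width: 0.596
time_s: 7.9
position: [0.6236, 0.0137, 0.2461]
orientation: [-90.2, -0.7, 15.6]
force: [0.3, -0.3, 0.6]
width: 0.601
scene
n= 239 y range -161.7 158.0 at0 1.85 slope deg -0.04 sd 1.35
n= 306 y range -24.0 66.3 at0 2.91 slope deg -0.34 sd 3.59
-45 band-outer edge: -1.7
0 band-outer edge: -1.94
45 band-outer edge: -2.17
side
n= 93 y range -159.4 157.5 at0 1.38 slope deg 0.11 sd 1.08
n= 116 y range -23.6 65.3 at0 3.05 slope deg 0.25 sd 2.86
-45 band-outer edge: -1.43
0 band-outer edge: -1.32
45 band-outer edge: -1.21
wrist
n= 565 y range -162.0 154.9 at0 0.09 slope deg 0.07 sd 1.37
n= 1341 y range -24.5 62.7 at0 1.51 slope deg -0.34 sd 3.79
-45 band-outer edge: -1.26
0 band-outer edge: -1.58
45 band-outer edge: -1.89
tile [803.3  54. ] [160.4 302.6] 4.63
[[711.0999755859375, 198.39999389648438], [735.5999755859375, -103.30000305175781], [895.4000244140625, -90.30000305175781], [870.9000244140625, 211.3000030517578]]
tile [ 656.5 -115.4] [158.1 205.6] 15.51
[[552.7999877929688, -37.5], [607.7999877929688, -235.60000610351562], [760.0999755859375, -193.3000030517578], [705.2000122070312, 4.800000190734863]]
band [783.1  63.5] [52.1  7. ] 70.9 centroid [783.4  64.   68. ]
band [ 657.4 -119.4] [87.2 13. ] 15.5 centroid [ 657.9 -119.6   68. ]
band [ 478.4 -264.6] [13.1  6.7] 61.5 centroid [ 477.9 -264.8   68. ]
```

View pics/wrist4.png

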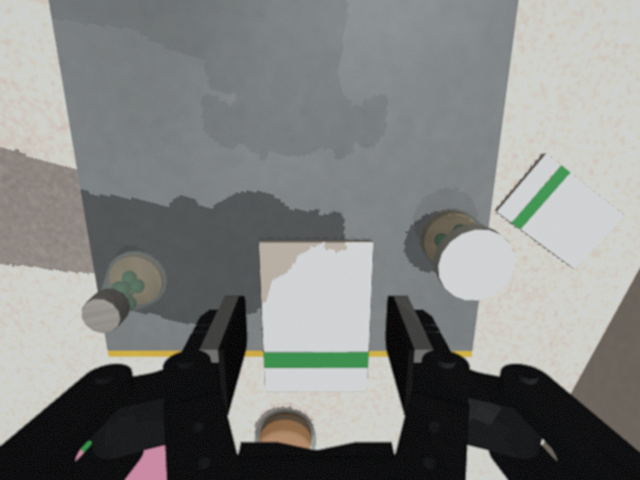

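View pics/scene4.png

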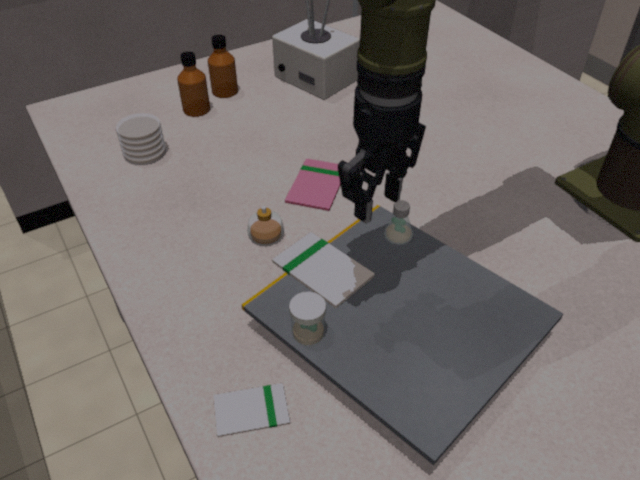

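The wrist view shows the green band (row ~360, columns 263–368) in line with the yellow edge (row ~353). In the scene view the flask, jar and burner stand where they were. All three cameras put the band's midline 1–2 mm inside the edge on both sides, so I'll let it settle and hand in.

```bash
python3 -m crank '{"linear":[[0,0,0],[0,0,0],[0,0,0]],"spin":[0,0,0],"jaw":[-0.2,-0.2,-0.2]}'
python3 - <<'E'
from h import *
s=load("scene");rel(s)
print(bot.hand_in())
E
```

```text
time_s: 8.35
position: [0.6195, 0.0134, 0.238]
orientation: [-90.0, 0.1, 15.6]
force: [0.1, -0.2, -0.4]
width: 0.598
n= 226 y range -161.7 158.0 at0 1.86 slope deg -0.04 sd 1.33
n= 302 y range -24.0 66.3 at0 2.93 slope deg -0.38 sd 3.55
-45 band-outer edge: -1.67
0 band-outer edge: -1.93
45 band-outer edge: -2.2
the job is handed in; nothing more can be done
None
```

The tile now lies with the yellow edge under its green band across the whole width, and I handed the job in at about 8.4 s of robot time. I pushed it from behind with both fingertips, about 70 mm in all, turning it about 13° on the way to square it to the edge. Then I backed off and raised the arm clear.

- **Band position:** the last checks put the band's midline 1.2 to 2.2 mm short of the edge on both sides, where 9 mm is allowed. The scene, side and wrist cameras agreed to within 1 mm. The tile is square to the edge to within about 0.4°.
- **Tile at rest:** two scene pictures about half a second apart gave the same position. It looks flat in the pictures, but I did not measure its tilt or height.
- **Flask, jar and burner:** they look unmoved in the pictures. I did not measure their positions again after the push.
- **Failed readings:** one wrist picture taken close behind the tile gave no tile or edge reading. In the final wrist picture, the tile outline merged with the light background, so I relied on the band and edge lines instead.

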